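Jack the cane clamp open and hold it

ROBOT

A 6-joint arm with a two-finger parallel gripper is mounted at the origin on the work surface. World frame = base frame: x ahead of the robot, y to its left, z up, the work surface at z = 0. Lengths are in m, angles in rad, forces in N, time in s.
With the tool pointing down it reaches from about 0.225 to 0.875 m from the base axis. Payload 3.4 kg.
Tool frame: the origin (TCP) lies on the centre line of the jaws, within the pads' length; the fingertips stand 17 mm ahead of it and the grasp point (between the pads) lies 2 mm behind it (nose_length is the distance from the TCP to the fingertips, in m); z points along the fingers, y is the line along which they close (so a half turn about z gives the same grasp; the last joint's range is limited). The gripper opens to 85 mm and grips with 20 to 120 N. Pads are 22 mm wide; open, the fingers measure 114 mm over their backs; the gripper's body (76 mm by 85 mm) begins 54 mm behind the grasp point. The pads swing forward as they close: fully open they stand 13 mm farther back than shut.
Start: joints at [-1.249, 0.276, 1.505, -0, 1.361, -0.121], TCP at [0.246, -0.52, 0.248] pointing down, gripper open.
Joint ranges: [-2.89, 2.89], [-0.75, 2.08], [0.22, 2.7], [-1.18, 4.32], [0.11, 2.71], [-2.7, 2.7]. Speed limits (rad/s): [2.57, 2.57, 3.14, 3.14, 3.14, 3.14].

INTERFACE

Orientations are given as a unit quaternion [w, x, y, z].
In Python, from rig import get_state, get_image, sign_off, find_in, place_of, nose_length gives the robot as it stands.
- The arm moves only by the tool apply_moves, never from a script. Its argument "deltas" is one flat list of numbers, 5 for each row, row after row: the finger opening in mm, from 0 to 85.4, then the shift along the tool's x, y, z in mm, then the turn about the tool's z in degrees. A call has 1 to 12 rows; each row is the pose to reach, as a shift and turn from the pose commanded when the call began, along the tool's axes at that moment; what a row does not reach only later rows make up. A row lasts 1/12 s, in which the tool goes at most 41.7 mm and 7.16 degrees, less where a joint would pass 70% of its speed; a pose out of reach is approached as far as the arm can. A call with a gripper value outside its range is refused whole. The fingers move at their own pace and stop on an object; "squeeze" is the grip in N (left out, the last holds). Time passes only in rows, so rows that repeat a pose let the fingers close. It gives the time, the measured TCP pose, the force, the opening and the grip force at its end, in the units of the state.
- get_state(): the state, without advancing time (a new reading comes with each control period).
- get_image(name): name is "scene" or "side" or "wrist"; returns a dict with "frame" (400x640x3 uint8, red, green, blue), "K" (3x3 intrinsics, pixels), "k1" (the pictures are not rectified: a ray, as slopes to the right and down, at radius r is drawn at 1 + k1 r^2 times it, then the intrinsics apply), "position" and "orientation" of the camera in the world. Camera axes: x right, y down, z forward; pixel columns grow to the right and rows downward; lengths in m; the calibration is good to about 2 mm. A picture is of the moment at which its call begins. There is no depth.
- sign_off(): hands the job in; it is judged then, once.
Trained networks look in a picture, given as the dict that the camera call returned (one of the last four; its "shot" number tells which), for a name from the list of things; names that differ only in an ending like _2 or _b are one class to them, and where a whole thing is asked for, a point or a joint stands for the part that bears it (a point fixed in the world has none). Each returns a list of dicts, best first, with "score" (0 to 1); they miss things now and then, are a little off and sometimes report something else, mostly with a low value. They report only what shows in the picture. A call takes as long as a camera call. They do not tell look-alikes from the thing itself.
- find_in(query, picture): "point" ([column, row] in pixels, amid what is visible of it).
- place_of(query, picture): "point" ([column, row] in pixels: a listed point, or the origin of a listed thing).
The state is a dict: "clock": time; "qpos": joint angles; "qd": joint speeds; "effort": joint torques, N m; "position": TCP position; "ee_rot": TCP orientation; "contact_force": force on the tool from outside, world axes, zero at the start; "moment": the same for the moment, N m; "width": finger opening in m; "gripper_force": force on a finger pad.
Only numpy, scipy, OpenCV 4.12 (cv2) and the standard library are available. Lean on these libraries where they do the work, as an engineer would, in place of code of your own. Each camera call takes 0.05 s, during which the arm holds its last target. There are 200 camera calls.

TASK

Build up the jack's saddle with the two plywood discs, the larger one first and the smaller one on top, stacked centred on the saddle plate, then set the jack on the table with the stack centred under the lift pad beneath the bolt head on the clamp bar's lug. Work the handle all the way down once to bed the packing in, let it come fully up again, then press it fully down and keep holding it there so that I can draw the canes out: finish while still holding the handle down, with the bar carried by the jack alone. Leave everything else on the table where it is and never push or lift the bar with the gripper.

Things in the scene. Friction and masses are not known exactly. Their poses are not given: they have to be found in the camera images.
- jack: hand lever jack of dark steel, loose on the table, 0.94 kg. Origin on the table straight under the centre of its round saddle plate; own x points forward, from the handle to the saddle, z up. Base plate 64 mm wide (y), 12 mm thick, from x = -220 to +42 mm. Slides on the table when dragged
- jack_post (a point): centre of the top of the jack's upright bare steel carrying post, 75 mm behind the saddle centre (jack x = -75 mm, y = 0), 120 mm above the table; the post is 26 mm along x and 24 mm along y and free on both y faces: grip it there to drag or carry the jack
- saddle_top (a point): centre of the flat top of the jack's saddle plate (76 mm across, no rim, 8 mm thick); 60 mm above the table with the handle up, rising straight up by 30 mm at full stroke (50 mm per radian of the handle)
- pump_handle (a joint): angle of the jack's handle: 0 = up (a spring returns it there when let go), 0.6 rad = fully down on its stop. From its pivot the handle runs towards the jack's -x, 0.55 rad above level at 0 and 0.05 rad below level at 0.6. Pressing the grip down takes about 4 N at first, up to about 13 N fully down under load
- handle_pivot (a point): pivot of the handle, on the jack at x = -105 mm, y = 0, 62 mm above the table; axis along the jack's y
- handle_grip (a point): centre of the handle's rubber cross grip, a round bar 22 mm thick and 72 mm long along the jack's y, 110 mm from the pivot; it moves on an arc about the pivot. Its top is 11 mm above this point and free to press from above
- disc_large: larger plywood packing disc, 60 mm across, 16 mm thick, lying flat on the table; origin at the centre of its underside
- disc_small: smaller plywood packing disc, 44 mm across, 16 mm thick, lying flat on the table; origin at the centre of its underside
- cane_clamp: fixed stand holding a row of canes under a grey hinged bar. Origin on the table under the lift pad; own x points inward: the jack comes in along +x, facing the same way. Stand begins at x = +60 mm; bar along y at x = 80 to 130 mm, y = -95 to +340 mm, top 145 mm above the table. Canes along x, at y = 100 to 255 mm, from x = +10 mm on, top 108 mm above the table
- lift_pad (a point): centre of the underside of the round black lift pad (40 mm across) under the end of the steel lug that juts from the bar; a dark bolt head 18 mm across on top of the lug marks it. 104 mm high at rest; a full stroke with both discs raises it about 18 mm. The bar falls back by its own weight (4 to 8 N at the pad). Lug 44 mm wide, top of the bolt head 128 mm high
- tape_roll: bystander: roll of green tape lying flat, a ring 100 mm across and 24 mm high, with a 72 mm hole; origin at the centre of its underside
- tape_roll2: bystander: cardboard ring lying flat, 88 mm across, 18 mm high; origin at the centre of its underside
- glue_bottle: bystander: white bottle with black cap, 48 mm across, 130 mm tall; origin at the centre of its underside
- carton: bystander: closed cardboard carton 90 x 120 x 60 mm; origin at the centre of its underside
- cane_offcut: bystander: short piece of bamboo cane, 18 mm thick and 100 mm long along its own y, lying flat; origin under its middle
- tin: bystander: small jar, 60 mm across, 60 mm tall; origin at the centre of its underside
- mallet: bystander: rubber mallet lying along its own x, head 50 x 85 x 50 mm centred 100 mm along +x from the origin, handle 22 mm thick from 75 mm (+x) to -120 mm; origin under the handle axis on the table
There are look-alikes about, which are no part of the job. What is shaped like the disc_large but green or orange is not meant.

How it is judged:
On the way, in this order (a step that is already met when the one before it is completed fails the run):
1. both discs lie stacked and centred on the saddle, larger below, let go (horizontal distance between each of disc_large, disc_small and saddle_top below 0.01 m and angle between each of disc_large, disc_small's own z axis and vertical below 0.1 rad and z of disc_large in the frame of saddle_top between -0.003 and 0.004 m and z of disc_small in the frame of saddle_top between 0.012 and 0.02 m and contact force between each of the arm, the fingers and disc_large below 0.1 N and contact force between each of the arm, the fingers and disc_small below 0.1 N), for 0.2 s.
2. the jack stands with the stack centred under the lift pad, handle up (horizontal distance between each of disc_large, disc_small and saddle_top below 0.01 m and angle between each of disc_large, disc_small's own z axis and vertical below 0.1 rad and z of disc_large in the frame of saddle_top between -0.003 and 0.004 m and z of disc_small in the frame of saddle_top between 0.012 and 0.02 m and horizontal distance between saddle_top and lift_pad below 0.012 m and angle between jack's own z axis and vertical below 0.06 rad and value of joint pump_handle below 0.1 rad and height (world z) of jack below 0.004 m), for 0.2 s.
3. first full stroke: handle fully down, bar raised (horizontal distance between saddle_top and lift_pad below 0.012 m and angle between jack's own z axis and vertical below 0.06 rad and value of joint pump_handle above 0.5 rad and height (world z) of lift_pad above 0.114 m), for 0.1 s.
4. handle let fully up again, bar back down (value of joint pump_handle below 0.08 rad and height (world z) of lift_pad below 0.107 m), for 0.1 s.
At the end, for the whole second after the job is handed in: Fingers hold the handle down (over 0.5 of 0.6 rad, over 2 N); pad raised over 10 mm and carried by the small disc (over 1.5 N), robot off clamp and discs; discs flat, large below small, each within 10 mm of the saddle centre; saddle within 12 mm of the pad axis; jack upright and still (all of step 1 and all of step 3 and contact force between the fingers and jack above 2 N and contact force between disc_small and cane_clamp above 1.5 N and contact force between each of the arm, the fingers and cane_clamp below 0.5 N and velocity of joint pump_handle below 0.1 rad/s); the arm keeps its last pose, push and grip.
It fails at once if the gripper or arm pushes the clamp or its bar (contact force between any of the fingers, the arm and cane_clamp above 4 N).
It fails at once if a bystander is moved more than 20 mm (distance of any of tape_roll, tape_roll2, glue_bottle, carton, cane_offcut, tin, mallet from where it was at the start of the episode above 0.02 m).
It fails at once if the jack is tipped (angle between jack's own z axis and vertical above 0.4 rad).
It also fails if it takes over 72 s, if anything falls off the work surface, if the arm or the gripper's body presses on something with over 40 N, if the wrist force passes 120 N, or if a joint passes its speed limit or range.

## Working session

There is one attempt and no reset: what is moved stays moved. The work goes in short steps, Python scripts to look and compute and a tool call to move; the robot and the scene stay as the last step left them, time stands still between calls to the robot, and variables do not carry over. Pictures are saved under pics/ and viewed, at most 10 in all, crops included, and the job is handed in when it is done.

Besides the shell and the picture viewer there is one more tool, called after "Call:" in YAML: its name, and indented under it one key for each argument. apply_moves: Moves the arm, as the interface text tells. Its arguments: {"type":"object","properties":{"deltas":{"type":"array"},"squeeze":{"type":"number"}},"required":["deltas"]}

```bash
mkdir -p pics; cat > h.py <<'E'
import numpy as np, cv2, sys
from scipy.spatial.transform import Rotation as R
from rig import *
def rot(q): return R.from_quat([q[1],q[2],q[3],q[0]]).as_matrix()
def ray(im,p):
    K=np.array(im["K"]);d=np.array([(p[0]-K[0,2])/K[0,0],(p[1]-K[1,2])/K[1,1]]);u=d.copy()
    for _ in range(20): u=d/(1+im["k1"]*(u@u))
    return rot(im["orientation"])@np.array([u[0],u[1],1.])
def onz(im,p,z):
    o=np.array(im["position"]);r=ray(im,p);return o+r*(z-o[2])/r[2]
def proj(im,P):
    c=rot(im["orientation"]).T@(np.array(P)-im["position"]);u=c[:2]/c[2];u=u*(1+im["k1"]*(u@u))
    K=np.array(im["K"]);return np.array([K[0,0]*u[0]+K[0,2],K[1,1]*u[1]+K[1,2]])
def tri(obs):
    A=np.zeros((3,3));b=np.zeros(3)
    for im,p in obs:
        r=ray(im,p);r/=np.linalg.norm(r);M=np.eye(3)-np.outer(r,r);A+=M;b+=M@np.array(im["position"])
    return np.linalg.solve(A,b)
def save(im,n,box=None,s=1):
    f=im["frame"][:,:,::-1]
    if box: f=f[box[1]:box[3],box[0]:box[2]]
    cv2.imwrite("pics/"+n,cv2.resize(f,None,fx=s,fy=s,interpolation=cv2.INTER_CUBIC))
E
python3 - <<'E'
from h import *
np.set_printoptions(precision=3,suppress=True)
S=get_image("scene");D=get_image("side")
save(S,"s0.png",s=1.25);save(D,"d0.png",s=1.25)
hz=dict(jack=0,jack_post=.12,saddle_top=.06,handle_pivot=.062,handle_grip=.062+.11*np.sin(.55),disc_large=0,disc_small=0,lift_pad=.104,cane_clamp=0,tape_roll=0,tape_roll2=0,glue_bottle=0,carton=0,tin=0,mallet=0,cane_offcut=0)
for n,z in hz.items():
    for l,im in (("S",S),("D",D)):
        for r in place_of(n,im)[:3]:
            if r["score"]>.2: print(n,l,np.round(r["point"],1),round(r["score"],2),onz(im,r["point"],z)[:2])
print(get_state(),nose_length)
print(S["position"],D["position"])
E
```

```text
jack S [290.9 252. ] 0.64 [ 0.555 -0.126]
jack S [395.7 195.7] 0.29 [0.566 0.269]
jack D [304.6 184.2] 0.97 [ 0.558 -0.129]
jack_post S [262.1 234.5] 0.62 [ 0.52  -0.185]
jack_post S [283.8 241. ] 0.39 [ 0.57  -0.143]
jack_post D [319.9 141.2] 0.84 [ 0.512 -0.2  ]
saddle_top S [285.7 243.4] 0.76 [ 0.55  -0.134]
saddle_top D [306.3 174.4] 0.75 [ 0.55  -0.112]
saddle_top D [261.1 204.1] 0.72 [0.672 0.015]
saddle_top D [321.7 251.5] 0.24 [0.493 0.17 ]
handle_pivot S [249.5 244.3] 0.78 [ 0.497 -0.224]
handle_pivot D [323.7 150.3] 0.58 [ 0.5   -0.226]
handle_pivot D [289.7 295. ] 0.32 [0.564 0.298]
handle_grip S [211.9 240.8] 0.61 [ 0.462 -0.311]
handle_grip S [284.1 244. ] 0.39 [ 0.578 -0.147]
handle_grip D [340.  122.3] 0.69 [ 0.449 -0.302]
disc_large S [348.2 195.5] 0.7 [0.48  0.137]
disc_large S [360.3 165.4] 0.58 [0.398 0.244]
disc_large S [377.7 218.4] 0.54 [0.603 0.167]
disc_large D [359.3 293. ] 0.82 [0.394 0.252]
disc_large D [324.1 249. ] 0.75 [0.488 0.12 ]
disc_large D [319.5 141.8] 0.72 [ 0.518 -0.345]
disc_small S [383.7 174.6] 0.67 [0.475 0.289]
disc_small D [331.7 309.9] 0.
[... 1229 characters left out ...]
88 0.127]
cane_offcut S [435.  153.9] 0.74 [0.501 0.501]
cane_offcut S [392.5 197.2] 0.6 [0.565 0.257]
cane_offcut D [290.7 296.2] 0.59 [0.568 0.268]
cane_offcut D [287.7 151.2] 0.32 [ 0.628 -0.289]
{'clock': 1.7, 'qpos': array([-1.249,  0.276,  1.505,  0.   ,  1.361, -0.121]), 'qd': array([ 0.001, -0.   , -0.001, -0.001,  0.   ,  0.   ]), 'effort': array([ -0.002, -41.666, -24.61 ,  -0.001,   0.   ,  -0.   ]), 'position': array([ 0.246, -0.52 ,  0.248]), 'ee_rot': array([0.   , 0.976, 0.22 , 0.   ]), 'contact_force': array([ 0.709, -0.574, -0.792]), 'moment': array([-0.009, -0.001,  0.024]), 'gripper_force': 0.0, 'width': 0.08508477391437914} 0.017
[ 1.009 -0.275  1.021] [0.48  0.727 0.872]
```

View pics/s0.png

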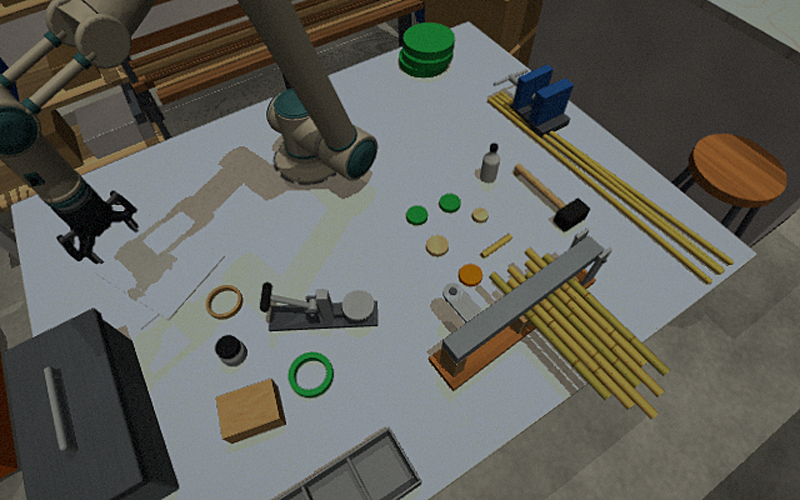

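View pics/d0.png

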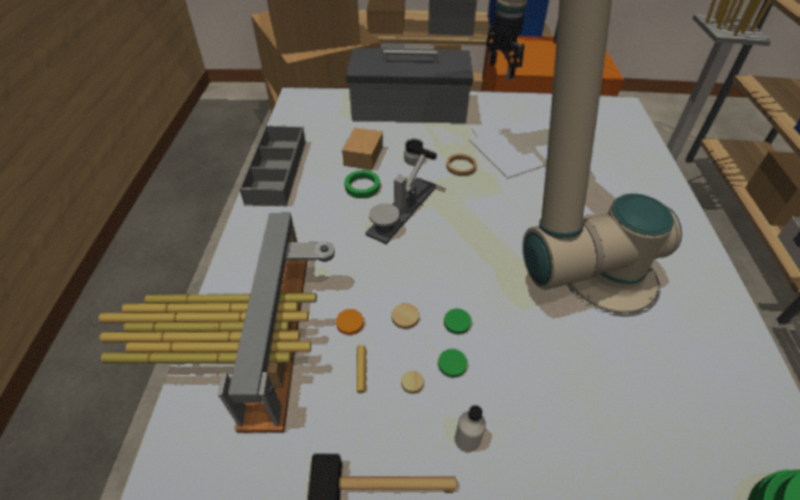

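Candidates for disc_large (scene pixels): the plain plywood disc (349,196), green (334,172) and (359,162), orange (376,219). Only the plain plywood one fits, because green and orange are excluded. For disc_small, the only plain smaller disc is at (384,172). I'll confirm both in an enlarged crop.

```bash
python3 - <<'E'
from h import *
np.set_printoptions(precision=4,suppress=True)
S=get_image("scene");D=get_image("side")
save(S,"s1.png",(325,150,510,320),3.5)
def seg(im,p,z,w=16):
    # blob of similar colour around p
    f=cv2.cvtColor(cv2.GaussianBlur(im["frame"],(3,3),0),cv2.COLOR_RGB2LAB)
    m=np.zeros((402,642),np.uint8);q=tuple(int(round(v)) for v in p)
    _,_,_,r=cv2.floodFill(f.copy(),m,q,0,(14,7,7),(14,7,7),cv2.FLOODFILL_FIXED_RANGE|cv2.FLOODFILL_MASK_ONLY|(255<<8)|4)
    c=max(cv2.findContours(m[1:-1,1:-1],cv2.RETR_EXTERNAL,cv2.CHAIN_APPROX_NONE)[0],key=len)[:,0].astype(float)
    W=np.array([onz(im,x,z)[:2] for x in c]);(x,y),rad=cv2.minEnclosingCircle(W.astype(np.float32))
    return len(c),np.mean(c,0),np.array([x,y]),2*rad,(W.max(0)+W.min(0))/2,W.max(0)-W.min(0)
for n,z,ps,pd in (("L",.016,(349,194),(324,252)),("s",.016,(384,171.5),(330,304)),("saddle",.06,(286,243),(307,171)),("lugbolt",.128,(363,233),(260,200))):
    for l,im,p in (("S",S,ps),("D",D,pd)): print(n,l,*seg(im,p,z))
E
```

```text
L S 42 [350. 195.] [0.4889 0.1361] 0.05592904984951019 [0.4886 0.1362] [0.0518 0.0515]
L D 49 [323.7347 251.0408] [0.4882 0.1391] 0.05611661076545715 [0.4878 0.1377] [0.0544 0.0524]
s S 27 [384.2593 170.8148] [0.4709 0.2912] 0.03791620954871178 [0.4705 0.2916] [0.037  0.0364]
s D 41 [329.3171 304.2439] [0.4697 0.2944] 0.03940972685813904 [0.4697 0.2936] [0.0369 0.0375]
saddle S 74 [284.8649 242.5946] [ 0.5431 -0.1337] 0.08561459928750992 [ 0.5489 -0.1314] [0.0729 0.0748]
saddle D 65 [305.2154 170.9692] [ 0.5548 -0.1303] 0.09058522433042526 [ 0.5518 -0.1303] [0.0685 0.0785]
lugbolt S 13 [361.7692 232.8462] [0.6672 0.047 ] 0.0146830715239048 [0.6672 0.0475] [0.0145 0.0133]
lugbolt D 11 [259.1818 198.6364] [0.6629 0.0547] 0.014325590804219246 [0.664  0.0548] [0.0117 0.0109]
```

View pics/s1.png

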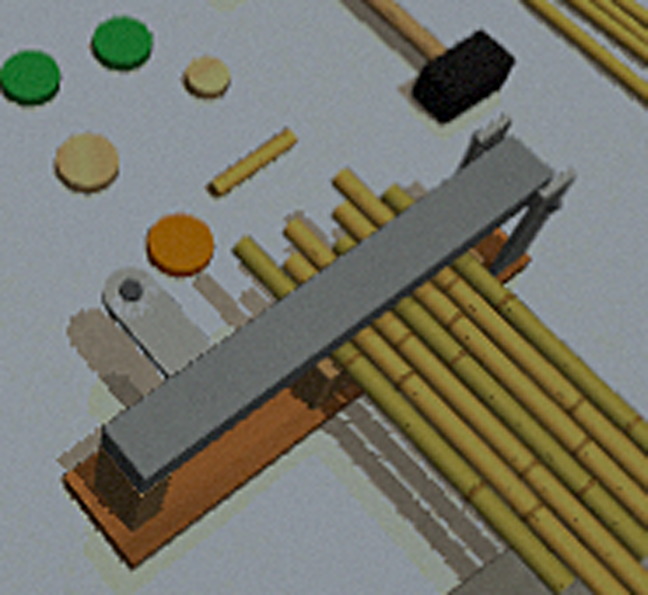

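The crop confirms it: the plain plywood disc_large is at (350,196), the plain disc_small at (384,172), and the bolt head at (362,233). Next I'll work out the clamp yaw and the moves.

```bash
cat >> h.py <<'E'
np.set_printoptions(precision=4,suppress=True)
def go(x,y,z,yaw=None):
    s=get_state();M=rot(s["ee_rot"]);d=M.T@(np.array([x,y,z])-s["position"])*1000
    cur=np.degrees(np.arctan2(M[1,0],M[0,0]));t=0 if yaw is None else (cur-yaw+180)%360-180
    print("cur yaw %.1f delta mm"%cur,d.round(1),"turn %.1f"%t,"tilt",M[:,2].round(3))
E
python3 - <<'E'
from h import *
S=get_image("scene")
c=lambda x,y:onz(S,(325+x/3.5,150+y/3.5),.145)[:2]
for a,b in (((103,430),(515,135)),((147,480),(552,180))):
    A,B=c(*a),c(*b);print(A,B,np.linalg.norm(B-A),np.degrees(np.arctan2(*(B-A)[::-1]))-90)
go(.50,-.16,.25,60);go(.49,.137,.25,60)
W=get_image("wrist");print(W["position"],rot(W["orientation"]))
E
```

```text
[ 0.7563 -0.0398] [0.7297 0.3943] 0.4348865439525742 3.502300472962375
[ 0.8036 -0.0349] [0.7781 0.388 ] 0.42370247966748836 3.444725718017409
cur yaw 25.4 delta mm [ 383.2 -216.2   -1.7] turn -34.6 tilt [ 0. -0. -1.]
cur yaw 25.4 delta mm [ 501.4 -488.9   -1.7] turn -34.6 tilt [ 0. -0. -1.]
[ 0.3138 -0.4879  0.3748] [[ 0.4285 -0.8636 -0.2659]
 [-0.9036 -0.4095 -0.1261]
 [ 0.      0.2943 -0.9557]]
```

Call:
apply_moves:
  deltas: [85,35,-20,0,-7,85,70,-40,0,-14,85,105,-60,0,-21,85,140,-80,0,-28,85,175,-100,0,-35,85,210,-120,0,-35,85,245,-140,0,-35,85,280,-160,0,-35,85,315,-180,0,-35,85,350,-200,0,-35,85,383,-216,0,-35,85,383,-216,0,-35]

```text
clock: 2.9
position: [0.5035, -0.1551, 0.2485]
ee_rot: [-0.0, 0.863, 0.505, 0.002]
contact_force: [-0.2, -0.2, 0.1]
width: 0.0846
gripper_force: 0.0
```

```bash
python3 - <<'E'
from h import *
W=get_image("wrist");save(W,"w0.png");s=get_state();print(s["position"],s["clock"])
for n,z in dict(jack=0,jack_post=.12,saddle_top=.06,handle_pivot=.062,handle_grip=.1195).items():
    for r in place_of(n,W)[:2]: print(n,np.round(r["point"],1),round(r["score"],2),onz(W,r["point"],z)[:2])
go(.488,.1375,.2,60)
E
```

```text
[ 0.5016 -0.1576  0.2483] 2.95
jack [344.7 130.7] 0.84 [ 0.5487 -0.1314]
jack_post [353.4 238.1] 0.57 [ 0.5119 -0.1965]
saddle_top [346.8 137.9] 0.85 [ 0.5458 -0.1315]
handle_pivot [348.1 243.4] 0.56 [ 0.4985 -0.223 ]
handle_grip [349.1 363.3] 0.56 [ 0.4513 -0.3046]
cur yaw 60.3 delta mm [ 254.1 -157.9   48.2] turn 0.3 tilt [-0.    -0.001 -1.   ]
```

View pics/w0.png

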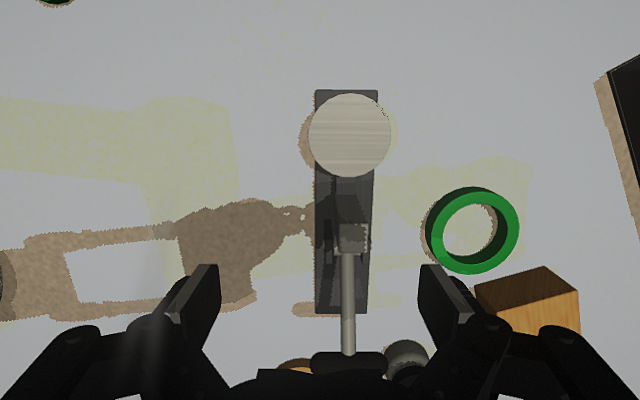

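The wrist view shows the saddle plate at about (350,136), the post at (353,237) and the cross grip at (349,362), so the jack's yaw is about 61°.

```bash
cat >> h.py <<'E'
def circ(im,m,z,d=None):
    m=cv2.morphologyEx(m,cv2.MORPH_OPEN,np.ones((3,3),np.uint8))
    c=max(cv2.findContours(m,cv2.RETR_EXTERNAL,cv2.CHAIN_APPROX_NONE)[0],key=cv2.contourArea)
    W=np.array([onz(im,x,z)[:2] for x in cv2.convexHull(c)[:,0].astype(float)])
    (a,b),r=cv2.minEnclosingCircle(W.astype(np.float32));e=cv2.fitEllipse((W*1e4).astype(np.float32))
    return np.array([a,b]),2*r,np.array(e[0])/1e4,np.array(e[1])/1e4
def wood(im,p,rad,ds=6):
    h=cv2.cvtColor(cv2.GaussianBlur(im["frame"],(3,3),0),cv2.COLOR_RGB2LAB).astype(int)
    k=np.zeros((400,640),np.uint8);cv2.circle(k,tuple(int(v) for v in p),rad,1,-1)
    return ((h[:,:,2]-128>ds)&(k>0)).astype(np.uint8)*255
E
python3 - <<'E'
from h import *
W=get_image("wrist")
f=cv2.cvtColor(W["frame"],cv2.COLOR_RGB2LAB).astype(int)-[0,128,128]
for p in ((350,135),(250,135),(303,140),(400,140),(346,185)): print(p,f[p[1],p[0]])
for ds in (3,5,7): 
    m=wood(W,(350,136),60,ds);print(ds,*circ(W,m,.06))
E
```

```text
(350, 135) [163  -1   7]
(250, 135) [179   0  -1]
(303, 140) [137   2  14]
(400, 140) [178  -1   2]
(346, 185) [66  0  2]
3 [ 0.5461 -0.1321] 0.09221191704273224 [ 0.5464 -0.1313] [0.0757 0.092 ]
5 [ 0.5461 -0.1311] 0.09152273088693619 [ 0.5463 -0.1315] [0.0745 0.0913]
7 [ 0.546  -0.1321] 0.09070517867803574 [ 0.5465 -0.1317] [0.0711 0.0917]
```

Call:
apply_moves:
  deltas: [85,25,-16,5,0,85,51,-32,10,0,85,76,-48,15,0,85,102,-64,20,0,85,127,-80,25,0,85,153,-96,30,0,85,178,-111,35,0,85,203,-126,40,0,85,229,-142,44,0,85,254,-158,48,0,85,254,-158,48,0,85,254,-158,48,0]

```text
clock: 4.25
position: [0.4879, 0.1387, 0.2001]
ee_rot: [0.0, 0.864, 0.503, -0.0]
contact_force: [-0.0, -0.3, 0.1]
width: 0.085
gripper_force: 0.0
```

```bash
python3 - <<'E'
from h import *
W=get_image("wrist");save(W,"w1.png");s=get_state();print(s["position"],s["clock"])
for n in ("disc_large","disc_small"):
    for r in place_of(n,W)[:3]: print(n,np.round(r["point"],1),round(r["score"],2),onz(W,r["point"],0)[:2])
p=proj(W,(.488,.1375,.016));print(p)
f=cv2.cvtColor(W["frame"],cv2.COLOR_RGB2LAB).astype(int)-[0,128,128]
print(f[int(p[1]),int(p[0])],f[int(p[1]),int(p[0])-100])
for ds in (6,10,14): print(ds,*circ(W,wood(W,p,75,ds),.016))
E
```

```text
[0.4881 0.1378 0.2003] 4.3
disc_large [421.   98.8] 0.97 [0.6058 0.1576]
disc_large [317.5 181. ] 0.88 [0.4852 0.1372]
disc_large [170.2 133.8] 0.76 [0.3868 0.2458]
disc_small [214.5  38.1] 0.74 [0.4702 0.2936]
[319.8919 183.2031]
[149  -3  32] [165  -1   0]
6 [0.4658 0.1301] 0.10723725706338882 [0.4657 0.128 ] [0.0926 0.1074]
10 [0.4654 0.1301] 0.10657183825969696 [0.4645 0.1293] [0.0936 0.1047]
14 [0.4867 0.1364] 0.062443796545267105 [0.4868 0.137 ] [0.0597 0.0611]
```

View pics/w1.png

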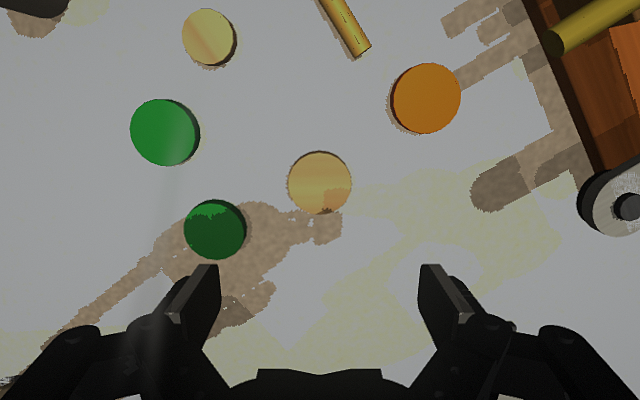

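The plain disc_large is at (319,182), disc_small at (208,38) and the bolt head at (627,207). The fingers are clear of the green disc at (215,229), so I'll descend.

```bash
python3 - <<'E'
from h import *
go(.487,.1372,.016,60)
W=get_image("wrist")
for z,p in ((.016,(319.5,182)),(.016,(208.5,38)),(.128,(627,206))): print(onz(W,p,z))
E
```

```text
cur yaw 60.3 delta mm [ -0.6  -1.4 184.5] turn 0.3 tilt [ 0.    -0.001 -1.   ]
[0.4889 0.1371 0.016 ]
[0.4697 0.2904 0.016 ]
[0.6624 0.0515 0.128 ]
```

Call:
apply_moves:
  deltas: [85,-1,0,36,0,85,-1,0,72,0,85,-1,0,108,0,85,-1,0,144,0,85,-1,0,165,0,85,-1,0,177,0,85,-1,0,184,0,85,-1,0,184,0]

```text
clock: 5.12
position: [0.4871, 0.1366, 0.0151]
ee_rot: [-0.0, 0.865, 0.502, -0.001]
contact_force: [-0.0, 0.7, -0.3]
width: 0.0851
gripper_force: 0.0
```

Call:
apply_moves:
  deltas: [55,0,0,0,0,55,0,0,0,0,55,0,0,0,0,55,0,0,0,0,55,0,0,0,0]
  squeeze: 25

```text
clock: 5.53
position: [0.4888, 0.1376, 0.0178]
ee_rot: [0.001, 0.864, 0.503, 0.001]
contact_force: [-0.8, -2.3, 7.4]
width: 0.0589
gripper_force: 27.2
```

```bash
python3 - <<'E'
from h import *
s=get_state();print(s["contact_force"],s["width"],s["gripper_force"],s["position"])
W=get_image("wrist");save(W,"w2.png")
E
```

```text
[-0.7588 -2.3207  7.4153] 0.05893097638444064 27.19945192337036 [0.4888 0.1376 0.0178]
```

View pics/w2.png

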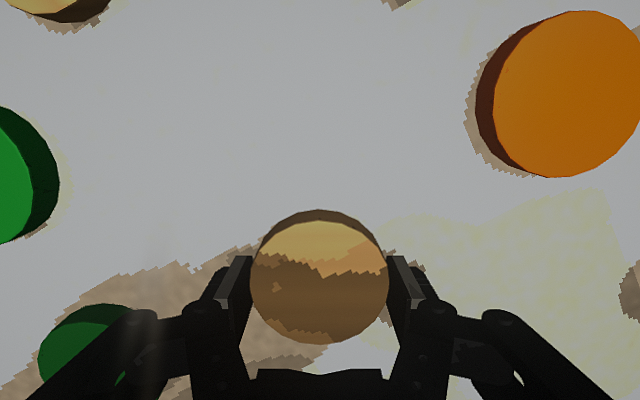

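It's gripped centrally, but the fingertips touch the table (7 N up). I'll regrip a few mm higher so the tips stay clear of the saddle.

Call:
apply_moves:
  deltas: [72,0,0,0,0,72,0,0,-6,0,72,0,0,-6,0,55,0,0,-6,0,55,0,0,-6,0,55,0,0,-6,0,55,0,0,-6,0,55,0,0,-30,0,55,0,0,-65,0,55,0,0,-100,0,55,0,0,-135,0,55,0,0,-135,0]

```text
clock: 6.58
position: [0.4919, 0.1385, 0.1577]
ee_rot: [0.002, 0.864, 0.503, 0.006]
contact_force: [1.0, 0.1, -0.8]
width: 0.0582
gripper_force: 27.5
```

```bash
python3 - <<'E'
from h import *
s=get_state();print(s["contact_force"],s["width"],s["gripper_force"],s["position"])
W=get_image("wrist")
z=s["position"][2]+.017
h=cv2.cvtColor(W["frame"],cv2.COLOR_RGB2LAB).astype(int)-[0,128,128]
print([tuple(h[r,320]) for r in range(200,350,12)])
p=(319,277);M=rot(s["ee_rot"])
for ds in (12,16): 
    for dz in (-.006,-.003,0):
        r=circ(W,wood(W,p,90,ds),s["position"][2]+dz);d=M.T@(np.append(r[2],s["position"][2])-s["position"]);print(ds,dz,d,r[1],r[3])
go(.547,-.1315,.15,60)
E
```

```text
[ 1.0402  0.1084 -0.7761] 0.05818726009709734 27.476135194301605 [0.4919 0.1385 0.1577]
[(np.int64(184), np.int64(-1), np.int64(0)), (np.int64(71), np.int64(5), np.int64(16)), (np.int64(163), np.int64(-1), np.int64(35)), (np.int64(162), np.int64(1), np.int64(35)), (np.int64(159), np.int64(2), np.int64(35)), (np.int64(145), np.int64(9), np.int64(35)), (np.int64(150), np.int64(9), np.int64(35)), (np.int64(92), np.int64(6), np.int64(23)), (np.int64(88), np.int64(7), np.int64(23)), (np.int64(86), np.int64(7), np.int64(21)), (np.int64(82), np.int64(6), np.int64(21)), (np.int64(98), np.int64(8), np.int64(24)), (np.int64(179), np.int64(-5), np.int64(10))]
12 -0.006 [ 0.0019 -0.0055 -0.    ] 0.07506267726421356 [0.068  0.0726]
12 -0.003 [ 0.0036 -0.0054 -0.    ] 0.07341519743204117 [0.0665 0.071 ]
12 0 [ 0.0052 -0.0053 -0.    ] 0.07172665745019913 [0.065  0.0694]
16 -0.006 [0.     0.0001 0.    ] 0.05969618633389473 [0.0585 0.0589]
16 -0.003 [0.0017 0.     0.    ] 0.05835487321019173 [0.0572 0.0576]
16 0 [0.0033 0.     0.    ] 0.05701382830739021 [0.0559 0.0563]
cur yaw 60.4 delta mm [-206.4  182.6    5. ] turn 0.4 tilt [ 0.009  0.001 -1.   ]
```

```bash
python3 - <<'E'
from h import *
go(.517,-.184,.2,60.5)
E
```

```text
cur yaw 60.4 delta mm [-266.6  182.8  -45.3] turn -0.1 tilt [ 0.009  0.001 -1.   ]
```

Call:
apply_moves:
  deltas: [55,-27,18,-20,0,55,-53,37,-40,0,55,-80,55,-45,0,55,-107,73,-45,0,55,-133,91,-45,0,55,-160,110,-45,0,55,-187,128,-45,0,55,-213,146,-45,0,55,-240,165,-45,0,55,-266,183,-45,0,55,-266,183,-45,0,55,-266,183,-45,0]

```text
clock: 7.63
position: [0.5144, -0.1851, 0.1943]
ee_rot: [-0.001, 0.865, 0.501, -0.001]
contact_force: [0.3, 0.9, -0.4]
width: 0.0585
gripper_force: 27.5
```

```bash
cat >> h.py <<'E'
def best(im,guess,z,dia,span=.008,R=3,dark=False):
    # circle of known diameter at height z: place with strongest radial edge (coarse grid + refine)
    g=cv2.GaussianBlur(im["frame"],(3,3),0).astype(np.float32);t=np.linspace(0,2*np.pi,72,endpoint=False)
    U=np.c_[np.cos(t),np.sin(t)]
    def sc(c):
        def smp(r):
            P=np.array([proj(im,(c[0]+r*u[0],c[1]+r*u[1],z)) for u in U],np.float32)
            return cv2.remap(g,P[:,0][None],P[:,1][None],cv2.INTER_LINEAR)[0]
        return np.minimum(np.abs(smp(dia/2-.002)-smp(dia/2+.002)).sum(1),80).mean()
    c=np.array(guess[:2],float)
    for st in (span/2,span/4,span/8,span/16,span/16):
        cand=[(sc(c+[i*st,j*st]),i,j) for i in range(-2,3) for j in range(-2,3)]
        b=max(cand);c=c+[b[1]*st,b[2]*st]
    return c,b[0]
E
python3 - <<'E'
from h import *
s=get_state();print(s["position"],s["clock"])
W=get_image("wrist")
a,v=best(W,(.547,-.1315),.06,.076);print(a,v)
for r in place_of("saddle_top",W)[:2]: print(np.round(r["point"],1),r["score"],onz(W,r["point"],.06))
f=W["frame"].copy()
for k in range(60):
    p=proj(W,(a[0]+.038*np.cos(k/60*6.283),a[1]+.038*np.sin(k/60*6.283),.06));cv2.circle(f,tuple(int(x) for x in p),1,(255,0,0),-1)
W2=dict(W,frame=f);save(W2,"w3.png")
go(a[0],a[1],.15,61)
E
```

```text
[ 0.5144 -0.1851  0.1943] 7.6333
[ 0.5495 -0.13  ] 63.41314
[322.2 112.3] 0.96 [ 0.5482 -0.1297  0.06  ]
cur yaw 60.4 delta mm [63.5  4.5 44.9] turn -0.6 tilt [-0.003  0.002 -1.   ]
```

View pics/w3.png

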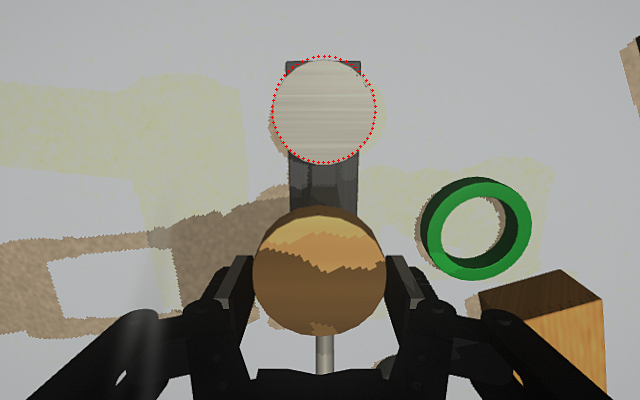

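```bash
python3 - <<'E'
from h import *
go(.5485,-.131,.083,61)
E
```

```text
cur yaw 60.4 delta mm [ 62.1   4.4 111.9] turn -0.6 tilt [-0.003  0.002 -1.   ]
```

Call:
apply_moves:
  deltas: [55,20,1,5,0,55,40,3,15,0,55,61,4,30,0,55,62,4,55,0,55,62,4,80,0,55,62,4,95,0,55,62,4,102,0,55,62,4,106,0,55,62,4,106,0]

```text
clock: 8.48
position: [0.549, -0.1312, 0.0898]
ee_rot: [-0.0, 0.864, 0.503, -0.0]
contact_force: [-0.0, -0.5, 0.0]
width: 0.0587
gripper_force: 27.5
```

```bash
python3 - <<'E'
from h import *
s=get_state();print(s["position"],s["contact_force"]);go(.5485,-.131,.083,61)
E
```

```text
[ 0.549  -0.1312  0.0898] [-0.0031 -0.4504  0.0294]
cur yaw 60.4 delta mm [-0.1 -0.5  6.8] turn -0.6 tilt [-0.001  0.    -1.   ]
```

Descend in small steps until light contact.

Call:
apply_moves:
  deltas: [55,0,0,3,0,55,0,0,5,0,55,0,0,6,0,55,0,0,7,0,55,0,0,7,0]

```text
clock: 8.9
position: [0.5494, -0.1322, 0.0836]
ee_rot: [0.0, 0.864, 0.503, 0.0]
contact_force: [-0.3, -0.6, -0.5]
width: 0.0585
gripper_force: 27.5
```

Call:
apply_moves:
  deltas: [55,0,0,1,0,55,0,0,2,0,55,0,0,2,0]

```text
clock: 9.15
position: [0.5496, -0.1323, 0.0829]
ee_rot: [0.001, 0.864, 0.503, 0.0]
contact_force: [-1.9, 0.2, 9.5]
width: 0.0584
gripper_force: 28.4
```

Call:
apply_moves:
  deltas: [55,0,0,-1,0,85,0,0,-1,0,85,0,0,-1,0,85,0,0,-1,0,85,0,0,-20,0,85,0,0,-55,0,85,0,0,-90,0,85,0,0,-125,0,85,0,0,-125,0]

```text
clock: 9.9
position: [0.5533, -0.1335, 0.2135]
ee_rot: [0.005, 0.864, 0.503, 0.004]
contact_force: [-0.4, -0.2, 1.5]
width: 0.0852
gripper_force: 0.0
```

```bash
python3 - <<'E'
from h import *
s=get_state();print(s["position"],s["clock"])
W=get_image("wrist")
print(best(W,(.549,-.131),.076,.06,.006),best(W,(.549,-.131),.06,.076,.006))
go(.4698,.2915,.2,60)
E
```

```text
[ 0.5533 -0.1335  0.2135] 9.9
(array([ 0.549 , -0.1336]), np.float32(77.57259)) (array([ 0.5471, -0.1299]), np.float32(71.280624))
cur yaw 60.4 delta mm [ 328.4 -281.2    8.3] turn 0.4 tilt [ 0.009 -0.003 -1.   ]
```

Call:
apply_moves:
  deltas: [80,28,-24,0,0,70,56,-48,0,0,70,84,-72,0,0,70,112,-96,0,0,70,140,-120,0,0,70,168,-144,0,0,70,196,-168,0,0,70,224,-192,0,0,70,252,-216,0,0,70,280,-240,0,0,70,307,-263,4,0,70,328,-281,8,0]

```text
clock: 10.95
position: [0.4658, 0.2943, 0.1969]
ee_rot: [-0.0, 0.864, 0.503, -0.001]
contact_force: [1.2, -0.4, 0.1]
width: 0.07
gripper_force: 0.0
```

```bash
python3 - <<'E'
from h import *
W=get_image("wrist");s=get_state();print(s["position"],s["clock"])
a,v=best(W,(.4698,.2915),.016,.044,.006);print(a,v,place_of("disc_small",W)[:1],proj(W,(*a,.016)))
go(a[0],a[1],.0215,60)
E
```

```text
[0.4646 0.2984 0.1959] 11.0
[0.4687 0.2941] 76.401215 [{'point': [326.2, 178.3], 'score': 0.81}] [322.2767 181.6996]
cur yaw 60.6 delta mm [  0.9   4.3 174.5] turn 0.6 tilt [-0.004  0.    -1.   ]
```

Call:
apply_moves:
  deltas: [70,0,0,35,0,70,0,0,70,0,70,0,0,90,0,70,0,0,90,0,70,0,0,90,0]

```text
clock: 11.47
position: [0.4663, 0.2909, 0.1068]
ee_rot: [-0.0, 0.865, 0.503, -0.002]
contact_force: [-0.9, 0.1, 0.6]
width: 0.0699
gripper_force: 0.0
```

```bash
python3 - <<'E'
from h import *
W=get_image("wrist");s=get_state();print(s["position"],s["clock"])
a,v=best(W,(.4698,.2915),.016,.044,.006);print(a,v,proj(W,(*a,.016)))
go(a[0],a[1],.024,60)
E
```

```text
[0.4676 0.2915 0.1083] 11.5167
[0.4694 0.2945] 75.518906 [320.7642 207.7364]
cur yaw 60.3 delta mm [ 3.5  0.1 84.3] turn 0.3 tilt [-0. -0. -1.]
```

Call:
apply_moves:
  deltas: [70,3,0,30,0,70,3,0,60,0,70,3,0,78,0,70,3,0,84,0,70,3,0,84,0,70,3,0,84,0,40,3,0,84,0,40,3,0,84,0,40,3,0,84,0,40,3,0,84,0,40,3,0,84,0]
  squeeze: 25

```text
clock: 12.43
position: [0.4699, 0.2951, 0.0262]
ee_rot: [0.0, 0.864, 0.503, 0.002]
contact_force: [-0.7, -0.2, 5.9]
width: 0.0419
gripper_force: 24.6
```

Call:
apply_moves:
  deltas: [40,0,0,-35,0,40,0,0,-70,0,40,0,0,-105,0,40,0,0,-140,0,40,0,0,-160,0,40,0,0,-160,0,40,0,0,-160,0]

```text
clock: 13.02
position: [0.4694, 0.2949, 0.1863]
ee_rot: [0.0, 0.864, 0.503, 0.002]
contact_force: [-0.1, -0.6, -1.3]
width: 0.0422
gripper_force: 25.6
```

```bash
python3 - <<'E'
from h import *
W=get_image("wrist");s=get_state();print(s["position"],s["clock"],s["width"]);M=rot(s["ee_rot"])
for dz in (-.012,-.010,-.006,-.003):
    z=s["position"][2]+dz
    c,v=best(W,s["position"],z,.044,.006);print(dz,M.T@(np.append(c,z)-s["position"]),v)
go(.548,-.132,.18,60.5)
E
```

```text
[0.4684 0.2945 0.1846] 13.0667 0.041964461303930105
-0.012 [-0.0034  0.0002  0.012 ] 80.0
-0.01 [-0.002   0.0003  0.01  ] 80.0
-0.006 [0.0002 0.0003 0.006 ] 80.0
-0.003 [0.0012 0.0006 0.003 ] 79.922745
cur yaw 60.4 delta mm [-331.3  280.     4.6] turn -0.1 tilt [ 0.001  0.    -1.   ]
```

Call:
apply_moves:
  deltas: [40,-28,23,0,0,40,-56,47,0,0,40,-84,71,0,0,40,-112,95,0,0,40,-140,118,0,0,40,-168,142,0,0,40,-196,166,0,0,40,-224,190,0,0,40,-252,213,0,0,40,-280,237,0,0,40,-308,260,0,0,40,-330,280,5,0]

```text
clock: 14.07
position: [0.5484, -0.1332, 0.178]
ee_rot: [-0.0, 0.865, 0.502, -0.001]
contact_force: [0.3, 0.7, -0.2]
width: 0.0415
gripper_force: 25.6
```

Call:
apply_moves:
  deltas: [40,0,0,10,0,40,0,0,30,0,40,0,0,50,0,40,0,0,60,0,40,0,0,60,0,40,0,0,60,0]

```text
clock: 14.57
position: [0.5482, -0.1301, 0.1182]
ee_rot: [-0.001, 0.864, 0.503, -0.001]
contact_force: [0.8, 0.9, -0.4]
width: 0.042
gripper_force: 25.6
```

```bash
python3 - <<'E'
from h import *
W=get_image("wrist");s=get_state();print(s["position"],s["clock"])
go(.549,-.131,.104,60.5)
E
```

```text
[ 0.549  -0.1304  0.1192] 14.6167
cur yaw 60.4 delta mm [-0.5  0.3 15.2] turn -0.1 tilt [-0.  0. -1.]
```

Call:
apply_moves:
  deltas: [40,0,0,7,0,40,0,0,11,0,40,0,0,13,0,40,0,0,14,0,40,0,0,14,0]

```text
clock: 15.03
position: [0.5489, -0.1306, 0.1052]
ee_rot: [0.0, 0.864, 0.503, -0.0]
contact_force: [0.9, 0.4, -0.4]
width: 0.0418
gripper_force: 25.6
```

Call:
apply_moves:
  deltas: [40,0,0,1,0,40,0,0,2,0,40,0,0,3,0,40,0,0,3,0]

```text
clock: 15.37
position: [0.5491, -0.1308, 0.1023]
ee_rot: [0.0, 0.864, 0.503, 0.0]
contact_force: [-0.2, 0.2, 0.0]
width: 0.0419
gripper_force: 25.7
```

Call:
apply_moves:
  deltas: [40,0,0,1,0,40,0,0,1,0,40,0,0,1,0]

```text
clock: 15.62
position: [0.5491, -0.1308, 0.1021]
ee_rot: [0.0, 0.864, 0.503, 0.0]
contact_force: [-2.7, 0.1, 5.2]
width: 0.0421
gripper_force: 26.2
```

Call:
apply_moves:
  deltas: [40,0,0,-1,0,70,0,0,-1,0,70,0,0,-1,0,70,0,0,-1,0,70,0,0,-20,0,70,0,0,-55,0,70,0,0,-90,0,70,0,0,-120,0,70,0,0,-120,0,70,0,0,-120,0]

```text
clock: 16.45
position: [0.55, -0.1311, 0.2232]
ee_rot: [0.002, 0.864, 0.503, 0.001]
contact_force: [-0.6, 0.3, -0.8]
width: 0.0697
gripper_force: 0.0
```

```bash
python3 - <<'E'
from h import *
W=get_image("wrist");s=get_state();print(s["position"],s["clock"])
for z,d in ((.06,.076),(.076,.06),(.092,.044)): print(best(W,(.5485,-.1315),z,d,.006))
for n,z in dict(jack_post=.12,handle_pivot=.062,handle_grip=.1195).items():
    for r in place_of(n,W)[:1]: print(n,np.round(r["point"],1),round(r["score"],2),onz(W,r["point"],z)[:2])
save(W,"w4.png")
E
```

```text
[ 0.5489 -0.1306  0.2214] 16.5
(array([ 0.547 , -0.1296]), np.float32(69.74733))
(array([ 0.5478, -0.1323]), np.float32(76.61187))
(array([ 0.5485, -0.1285]), np.float32(65.85371))
jack_post [316.8 302.9] 0.61 [ 0.5113 -0.1964]
```

View pics/w4.png

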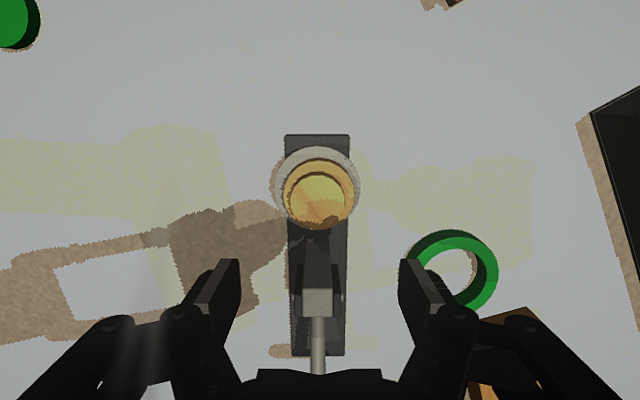

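The stack looks right: plate, large and small discs around (317–321, 186–203), and the post top at (317,302). Next I'll grip the post.

```bash
python3 - <<'E'
from h import *
W=get_image("wrist")
for z,p in ((.06,(316,187)),(.076,(319.5,194)),(.092,(320.5,202)),(.12,(317,302))): print(z,onz(W,p,z))
go(.5113,-.1964,.102,61)
E
```

```text
0.06 [ 0.5459 -0.1273  0.06  ]
0.076 [ 0.5477 -0.1303  0.076 ]
0.092 [ 0.5474 -0.1325  0.092 ]
0.12 [ 0.5102 -0.1927  0.12  ]
cur yaw 60.4 delta mm [-75.5   1.1 117.6] turn -0.6 tilt [-0.003  0.001 -1.   ]
```

Call:
apply_moves:
  deltas: [60,-30,0,0,-1,60,-60,1,10,-1,60,-75,1,30,-1,60,-75,1,60,-1,60,-75,1,85,-1,60,-75,1,100,-1,60,-75,1,100,-1,60,-75,1,100,-1]

```text
clock: 17.37
position: [0.5119, -0.196, 0.1199]
ee_rot: [-0.002, 0.86, 0.51, -0.001]
contact_force: [-0.4, -0.9, 0.1]
width: 0.0598
gripper_force: 0.0
```

```bash
python3 - <<'E'
from h import *
W=get_image("wrist");s=get_state();print(s["position"],s["clock"])
for r in place_of("jack_post",W)[:1]: print(r,onz(W,r["point"],.12)[:2])
for z,d in ((.06,.076),(.076,.06),(.092,.044)): print(best(W,(.548,-.131),z,d,.006),proj(W,(.548,-.131,z)))
save(W,"w5.png")
go(.5113,-.1964,.102,61)
E
```

```text
[ 0.5129 -0.1965  0.1212] 17.4167
{'point': [321.9, 287.3], 'score': 0.66} [ 0.5125 -0.1973]
(array([ 0.5488, -0.1295]), np.float32(62.50381)) [320.6542  99.0206]
(array([ 0.548 , -0.1321]), np.float32(78.920235)) [320.6863  99.0317]
(array([ 0.545 , -0.1325]), np.float32(51.533257)) [320.7251  99.0452]
cur yaw 61.4 delta mm [-0.8 -2.1 20. ] turn 0.4 tilt [ 0.001 -0.001 -1.   ]
```

View pics/w5.png

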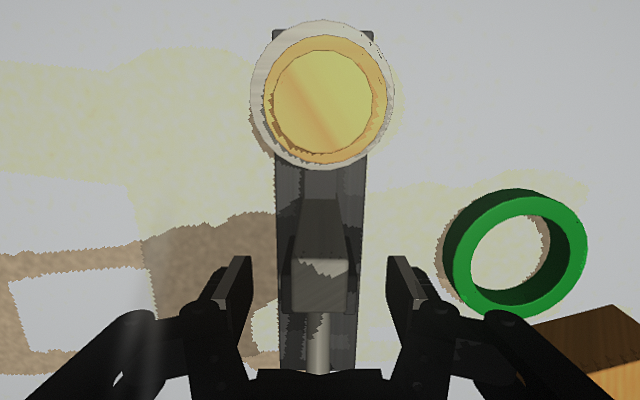

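Seen from straight above, the saddle centre is at (322,95), large at (324,99) and small at (322,102), so the offsets are under 4 mm. Next I'll descend and grip the post.

Call:
apply_moves:
  deltas: [60,-1,0,8,0,60,-1,0,16,0,60,-1,0,20,0,60,-1,0,20,0,60,-1,0,20,0,40,-1,0,20,0,30,-1,0,20,0,15,-1,0,20,0,15,-1,0,20,0,15,-1,0,20,0,15,-1,0,20,0,15,-1,0,20,0]
  squeeze: 60

```text
clock: 18.47
position: [0.5119, -0.197, 0.1017]
ee_rot: [-0.0, 0.86, 0.51, -0.0]
contact_force: [-3.6, 1.6, 5.7]
width: 0.0232
gripper_force: 59.8
```

```bash
python3 - <<'E'
from h import *
s=get_state();print(s["position"],s["clock"],s["width"],s["contact_force"],s["gripper_force"])
W=get_image("wrist");g=.092
for z,d in ((.06,.076),(.076,.06),(.092,.044)): print(best(W,(.547,-.131),z,d,.006),proj(W,(.548,-.131,z)))
go(*s["position"],60.8)
E
```

```text
[ 0.5119 -0.197   0.1017] 18.4667 0.023191423587099504 [-3.6083  1.6134  5.7293] 59.774651527404785
(array([ 0.5496, -0.1295]), np.float32(63.948444)) [319.3487  97.015 ]
(array([ 0.5481, -0.1333]), np.float32(78.570175)) [319.3586  96.8093]
(array([ 0.5481, -0.1303]), np.float32(50.735)) [319.3708  96.5551]
cur yaw 61.3 delta mm [ 0. -0. -0.] turn 0.5 tilt [-0.  0. -1.]
```

Call:
apply_moves:
  deltas: [10,0,0,-2,0,10,0,0,-4,0,10,0,0,-6,0,10,4,-3,-6,0,10,12,-10,-6,0,10,22,-19,-6,1,10,32,-28,-6,3,10,43,-37,-6,5,10,54,-46,-6,7,10,65,-56,-6,9,10,76,-66,-6,11,10,87,-76,-6,14]
  squeeze: 80

```text
clock: 19.52
position: [0.4862, -0.0826, 0.1069]
ee_rot: [-0.001, 0.916, 0.401, -0.0]
contact_force: [0.3, -0.0, -9.6]
width: 0.0236
gripper_force: 78.8
```

```bash
python3 - <<'E'
from h import *
s=get_state();print(s["position"],s["clock"],s["width"],s["contact_force"],s["moment"],s["gripper_force"])
go(.4596,.040,.107,3.5)
W=get_image("wrist");P=s["position"]
M=rot(s["ee_rot"]);sd=P+.0755*M[:,0]
for z,d in ((.06,.076),(.076,.06),(.092,.044)): c,v=best(W,sd,z,d,.006);print(M.T@(np.append(c,0)-[P[0],P[1],0]),v)
S=get_image("scene");D=get_image("side")
for n in ("lift_pad","cane_clamp"):
    a=place_of(n,S)[0]["point"];b=place_of(n,D)[0]["point"];print(n,a,b,tri([(S,a),(D,b)]))
print(tri([(S,(362.1,232.9)),(D,(259.5,200))]))
E
```

```text
[ 0.4862 -0.0826  0.1069] 19.5167 0.023550510355887413 [ 0.2707 -0.0441 -9.5556] [ 0.0082 -0.0965  0.0054] 78.7629783153534
cur yaw 47.3 delta mm [  72.1 -102.7    0. ] turn 43.8 tilt [-0.001  0.001 -1.   ]
[ 0.0737 -0.0019 -0.    ] 64.67154
[ 0.0738  0.0021 -0.    ] 73.71304
[ 0.0747  0.0002 -0.    ] 44.820854
lift_pad [363.6, 236.5] [261.0, 204.9] [0.6653 0.0542 0.0995]
cane_clamp [359.8, 250.6] [263.5, 228.8] [ 0.6649  0.0548 -0.0021]
[0.6644 0.0516 0.1186]
```

Call:
apply_moves:
  deltas: [10,5,-7,0,3,10,10,-14,0,6,10,16,-23,0,10,10,22,-32,0,14,10,28,-41,0,18,10,34,-50,0,22,10,40,-58,0,26,10,46,-66,0,30,10,52,-74,0,34,10,58,-82,0,37,10,63,-90,0,40,10,68,-97,0,42]

```text
clock: 20.87
position: [0.462, 0.0313, 0.1073]
ee_rot: [0.0, 0.999, 0.045, 0.0]
contact_force: [0.9, -0.5, -10.2]
width: 0.0233
gripper_force: 79.4
```

Call:
apply_moves:
  deltas: [10,0,0,0,1,10,0,0,0,1,10,0,0,0,1]

```text
clock: 21.12
position: [0.4625, 0.0305, 0.1074]
ee_rot: [0.0, 0.999, 0.038, 0.0]
contact_force: [-0.5, -0.1, -8.8]
width: 0.0231
gripper_force: 79.7
```

```bash
python3 - <<'E'
from h import *
s=get_state();print(s["position"],s["clock"],s["width"],s["contact_force"],s["moment"],s["gripper_force"])
W=get_image("wrist");P=s["position"];M=rot(s["ee_rot"])
sd=P+.0755*M[:,0]
for z,d in ((.065,.076),(.081,.06),(.097,.044)): c,v=best(W,sd,z,d,.006);print(M.T@(np.append(c,0)-[P[0],P[1],0]),v)
p=place_of("lift_pad",W);print(p,[onz(W,q["point"],.104) for q in p])
save(W,"w6.png")
go(.665-.0755*np.cos(.061)-.03,.0535-.0755*np.sin(.061)-.002,.107,3.5)
E
```

```text
[0.4625 0.0305 0.1074] 21.1167 0.02312509694552938 [-0.5002 -0.0593 -8.8322] [-0.0225 -0.0429 -0.0269] 79.73183155059814
[0.0777 0.0009 0.0001] 64.59593
[0.0735 0.0017 0.0001] 76.43289
[ 0.0741 -0.0009  0.0001] 56.31558
[] []
cur yaw 4.4 delta mm [98.2 -8.9  0.4] turn 0.9 tilt [ 0.001 -0.    -1.   ]
```

View pics/w6.png

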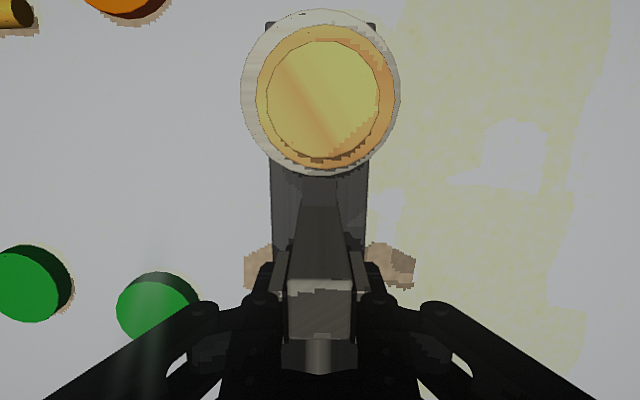

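The stack is intact after the carry: saddle (321,92), large (326,97), small (323,99). That was my tenth and last picture, so from here I work from numbers only. I'll advance to a 30 mm standoff.

Call:
apply_moves:
  deltas: [10,4,0,0,0,10,12,-2,0,1,10,20,-3,0,1,10,28,-4,0,1,10,36,-5,0,1,10,44,-6,0,1,10,52,-7,0,1,10,60,-8,0,1,10,66,-9,0,1,10,68,-9,0,1,10,68,-9,0,1,10,68,-9,0,1]

```text
clock: 22.22
position: [0.5284, 0.0454, 0.1071]
ee_rot: [0.0, 1.0, 0.029, -0.001]
contact_force: [-0.1, 0.1, -11.1]
width: 0.0234
gripper_force: 79.7
```

```bash
cat > m.py <<'E'
from h import *
s=get_state();print(s["position"],s["clock"],s["contact_force"],s["moment"])
W=get_image("wrist");P=s["position"];M=rot(s["ee_rot"])
for n in ("lift_pad","saddle_top"):
    for q in place_of(n,W)[:2]: print(n,np.round(q["point"],1),q["score"],onz(W,q["point"],.104 if n=="lift_pad" else .063))
g=(.665,.0535)
for z,d in ((.128,.018),(.122,.044)): print("bolt/lug",d,best(W,g,z,d,.01))
# dark blob near the expected bolt
p=proj(W,(*g,.128));f=cv2.cvtColor(W["frame"],cv2.COLOR_RGB2GRAY)
k=np.zeros_like(f);cv2.circle(k,tuple(int(v) for v in p),45,1,-1)
n,l,st,ce=cv2.connectedComponentsWithStats(((f<75)&(k>0)).astype(np.uint8))
print("exp px",p,f[int(p[1]),int(p[0])])
for i in range(1,n):
    if st[i,4]>80: print(st[i],ce[i],onz(W,ce[i],.128)[:2])
go(.665-.0765*np.cos(.061),.0535-.0765*np.sin(.061),.107,3.5)
E
python3 m.py
```

```text
[0.5284 0.0454 0.1071] 22.2167 [ -0.143    0.0582 -11.1315] [ 0.0603  0.031  -0.0137]
bolt/lug 0.018 (array([0.685 , 0.0735]), np.float32(0.0))
bolt/lug 0.044 (array([0.6488, 0.0466]), np.float32(18.022366))
exp px [ 316.9461 -155.0116] 51
cur yaw 3.4 delta mm [60.5  0.1  0.1] turn -0.1 tilt [-0.001 -0.    -1.   ]
```

Call:
apply_moves:
  deltas: [10,3,0,0,0,10,9,0,0,0,10,16,0,0,0,10,23,0,0,0,10,30,0,0,0,10,36,0,0,0,10,40,0,0,0,10,40,0,0,0,10,40,0,0,0]

```text
clock: 23.12
position: [0.569, 0.0478, 0.1071]
ee_rot: [0.0, 1.0, 0.029, -0.0]
contact_force: [-0.5, 0.4, -10.8]
width: 0.023
gripper_force: 79.7
```

```bash
python3 m.py
```

```text
[0.569  0.0478 0.1071] 23.1167 [ -0.4578   0.3513 -10.8475] [0.0533 0.0868 0.0083]
lift_pad [323.6  34.5] 0.61 [0.665  0.0513 0.104 ]
saddle_top [320.4  61.8] 0.21 [0.66  0.052 0.063]
bolt/lug 0.018 (array([0.6625, 0.0516]), np.float32(80.0))
bolt/lug 0.044 (array([0.6594, 0.051 ]), np.float32(46.73619))
exp px [316.9923  18.5084] 81
[293   0  64  58 411] [326.5474  38.2092] [0.6601 0.0505]
cur yaw 3.4 delta mm [20.5  0.1  0. ] turn -0.1 tilt [-0.001 -0.    -1.   ]
```

Call:
apply_moves:
  deltas: [10,3,0,0,0,10,8,1,0,0,10,13,1,0,0,10,17,1,0,0,10,18,1,0,0,10,18,1,0,0,10,18,1,0,0]

```text
clock: 23.85
position: [0.5868, 0.0478, 0.1071]
ee_rot: [0.0, 1.0, 0.029, -0.0]
contact_force: [-0.3, -0.2, -9.5]
width: 0.0227
gripper_force: 79.8
```

```bash
python3 m.py
```

```text
[0.5868 0.0478 0.1071] 23.85 [-0.2769 -0.1661 -9.4757] [ 0.0588  0.0073 -0.0209]
lift_pad [322.6  90.4] 0.89 [0.6643 0.0506 0.104 ]
bolt/lug 0.018 (array([0.665 , 0.0516]), np.float32(80.0))
bolt/lug 0.044 (array([0.66 , 0.056]), np.float32(46.320164))
exp px [313.6975  85.3925] 78
[291  56  61  64 359] [323.2813  95.2646] [0.6624 0.0505]
cur yaw 3.4 delta mm [ 2.1 -0.9  0.2] turn -0.1 tilt [-0.001 -0.    -1.   ]
```

Bolt blob (323,95) against the saddle at (321,92) in the same camera frame: aligned to about 2 mm. Lowering.

Call:
apply_moves:
  deltas: [10,0,0,2,0,10,0,0,4,0,10,0,0,5,0,10,0,0,6,0,10,0,0,6,0]

```text
clock: 24.42
position: [0.5866, 0.0479, 0.1018]
ee_rot: [0.0, 1.0, 0.029, -0.0]
contact_force: [-2.6, 0.3, -4.9]
width: 0.0232
gripper_force: 80.3
```

Call:
apply_moves:
  deltas: [10,0,0,1,0,30,0,0,1,0,50,0,0,1,0,60,0,0,1,0,60,0,0,1,0,60,0,0,-20,0,60,0,0,-50,0,60,0,0,-80,0,30,0,0,-95,0,0,-25,0,-95,0,0,-25,0,-95,0,0,-25,0,-95,0]
  squeeze: 30

```text
clock: 25.42
position: [0.5615, 0.0463, 0.1969]
ee_rot: [0.0, 1.0, 0.029, 0.001]
contact_force: [-0.5, -0.4, 0.2]
width: 0.0114
gripper_force: 0.0
```

```bash
python3 - <<'E'
from h import *
s=get_state();print(s["position"],s["clock"],s["contact_force"],s["moment"],s["width"])
W=get_image("wrist");S=get_image("scene");D=get_image("side")
for n,z in dict(jack_post=.12,handle_grip=.1195,handle_pivot=.062,lift_pad=.104,saddle_top=.06,jack=0,disc_small=.076).items():
    for l,im in (("W",W),("S",S),("D",D)):
        for r in place_of(n,im)[:1]: print(n,l,np.round(r["point"],1),round(r["score"],2),onz(im,r["point"],z)[:2])
c=np.array([.5866,.0479]);u=np.array([np.cos(.061),np.sin(.061)]);g=c-.124*u;print(g);go(g[0],g[1],.20,3.5)
E
```

```text
[0.5615 0.0463 0.1969] 25.4167 [-0.4593 -0.415   0.2207] [ 0.018  -0.0143  0.0132] 0.011418960039794066
jack_post W [319.  179.6] 0.82 [0.5891 0.0474]
jack_post S [346.5 216.9] 0.76 [0.5994 0.0434]
jack_post D [287.1 197.8] 0.7 [0.591 0.042]
handle_grip W [318.4 352.6] 0.91 [0.4613 0.0404]
handle_grip S [323.  186.8] 0.56 [0.4752 0.0426]
handle_grip D [334.8 199.8] 0.92 [0.463  0.0436]
handle_pivot W [320.7 203.2] 0.96 [0.5567 0.0442]
handle_pivot S [339.3 216. ] 0.85 [0.5586 0.0473]
handle_pivot D [300.8 212.4] 0.96 [0.556  0.0427]
lift_pad W [320.8  49.5] 0.67 [0.6644 0.0508]
lift_pad S [364.3 236. ] 0.66 [0.6699 0.0564]
lift_pad D [263.1 203.5] 0.59 [0.6564 0.0509]
saddle_top S [356.6 243.4] 0.63 [0.6611 0.0396]
saddle_top D [262.8 217.9] 0.69 [0.66   0.0653]
jack W [318.4 350.9] 0.37 [0.3614 0.0347]
jack S [360.9 251.1] 0.78 [0.6676 0.0555]
jack D [263.5 227.1] 0.68 [0.6664 0.0508]
disc_small S [359.9 235.2] 0.58 [0.6506 0.0573]
disc_small D [262.9 212. ] 0.55 [0.659  0.0574]
[0.4628 0.0403]
cur yaw 3.4 delta mm [-99.4   0.2  -3.7] turn -0.1 tilt [ 0. -0. -1.]
```

Call:
apply_moves:
  deltas: [0,-30,0,0,0,0,-65,0,0,0,0,-95,0,5,0,0,-100,0,20,0,0,-100,0,37,0,0,-100,0,40,0,0,-100,0,40,0]

```text
clock: 27.2
position: [0.4615, 0.0405, 0.1557]
ee_rot: [-0.0, 1.0, 0.029, -0.001]
contact_force: [0.7, -0.6, 0.2]
width: 0.0002
gripper_force: 0.0
```

```bash
python3 - <<'E'
from h import *
s=get_state();print(s["position"],s["clock"],s["contact_force"],s["width"])
W=get_image("wrist")
for n,z in dict(jack_post=.12,handle_pivot=.062,lift_pad=.104).items():
    for r in place_of(n,W)[:1]: print(n,np.round(r["point"],1),round(r["score"],2),onz(W,r["point"],z)[:2])
E
```

```text
[0.4615 0.0405 0.1557] 27.2 [ 0.6866 -0.5682  0.2307] 0.00017556303961633907
handle_pivot [318.7  63.9] 0.57 [0.5561 0.0457]
```

Call:
apply_moves:
  deltas: [0,0,0,6,0,0,-2,0,11,0,0,-4,0,16,0,0,-7,0,22,0,0,-10,0,28,0,0,-12,0,34,0,0,-13,0,38,0,0,-13,0,38,0]

```text
clock: 28.07
position: [0.4471, 0.0396, 0.1181]
ee_rot: [0.0, 1.0, 0.03, -0.002]
contact_force: [-4.7, -0.2, 11.7]
width: -0.0001
gripper_force: 5.9
```

Call:
apply_moves:
  deltas: [0,-2,0,5,0,0,-3,0,11,0,0,-4,0,17,0,0,-5,0,23,0,0,-5,0,29,0,0,-5,0,34,0,0,-5,0,37,0,0,-5,0,37,0,0,-5,0,37,0]

```text
clock: 28.82
position: [0.4403, 0.0392, 0.0831]
ee_rot: [0.0, 1.0, 0.03, -0.004]
contact_force: [-12.4, -1.0, 30.4]
width: -0.0002
gripper_force: 15.1
```

```bash
cat > c.py <<'E'
from h import *
s=get_state();print(s["position"],s["clock"],s["contact_force"])
S=get_image("scene");D=get_image("side");W=get_image("wrist")
for n in ("lift_pad","jack_post","handle_pivot","handle_grip"):
    a,b=place_of(n,S)[:1],place_of(n,D)[:1]
    if a and b: print(n,a[0]["point"],b[0]["point"],round(a[0]["score"],2),round(b[0]["score"],2),tri([(S,a[0]["point"]),(D,b[0]["point"])]))
    for r in place_of(n,W)[:1]: print("  W",np.round(r["point"],1),round(r["score"],2),onz(W,r["point"],dict(lift_pad=.122,jack_post=.12,handle_pivot=.062,handle_grip=.0565)[n])[:2])
E
python3 c.py
```

```text
[0.4403 0.0392 0.0831] 28.8167 [-12.4116  -1.049   30.4154]
lift_pad [360.9, 234.8] [261.3, 195.5] 0.68 0.78 [0.6647 0.0421 0.1232]
jack_post [349.2, 212.6] [289.3, 197.0] 0.97 0.91 [0.5896 0.0521 0.1298]
handle_pivot [342.7, 216.4] [299.3, 212.0] 0.56 0.91 [0.5638 0.051  0.0695]
handle_grip [321.3, 192.8] [341.8, 213.8] 0.68 0.52 [0.4479 0.0454 0.0586]
  W [315.8 244.1] 0.88 [0.4473 0.0407]
```

Full stroke: 30 N on the stop, and the pad network gives z ≈ 0.123. Now I'll let the handle back up.

Call:
apply_moves:
  deltas: [0,-1,0,-6,0,0,0,0,-13,0,0,1,0,-20,0,0,2,0,-28,0,0,5,0,-38,0,0,9,0,-48,0,0,13,0,-58,0,0,17,0,-68,0,0,18,0,-78,0,0,18,0,-83,0,0,18,0,-83,0,0,18,0,-83,0]

```text
clock: 30.57
position: [0.4617, 0.0405, 0.1638]
ee_rot: [0.0, 1.0, 0.029, -0.0]
contact_force: [-0.3, -0.0, 0.6]
width: -0.0
gripper_force: 0.0
```

```bash
python3 c.py
```

```text
[0.4617 0.0405 0.1638] 30.5667 [-0.3401 -0.0442  0.6064]
lift_pad [365.3, 239.7] [335.1, 198.0] 0.71 0.21 [0.5613 0.0459 0.0744]
handle_pivot [338.4, 216.4] [302.1, 212.1] 0.73 0.85 [0.5551 0.0433 0.0618]
  W [321.3  60.5] 0.57 [0.5587 0.0443]
handle_grip [322.0, 185.3] [335.0, 202.4] 0.78 0.6 [0.4629 0.0458 0.111 ]
  W [317.  240.6] 0.64 [0.4358 0.04  ]
```

```bash
python3 - <<'E'
from h import *
S=get_image("scene");D=get_image("side")
for l,im in (("S",S),("D",D)):
    for z in (.128,.146): 
        p=proj(im,(.664,.0515,z));x,y=int(p[0]),int(p[1])
        g=cv2.cvtColor(im["frame"],cv2.COLOR_RGB2GRAY)[y-7:y+8,x-7:x+8].astype(float);w=np.clip(np.percentile(g,30)-g,0,None)
        Y,X=np.mgrid[-7:8,-7:8];print(l,z,p,"dark centroid",x+(w*X).sum()/w.sum(),y+(w*Y).sum()/w.sum())
    print([(np.round(r["point"],1),round(r["score"],2)) for r in place_of("lift_pad",im)[:3]])
E
```

```text
S 0.128 [362.2733 231.2581] dark centroid 362.2877343990163 231.86566246541653
S 0.146 [362.7667 228.1614] dark centroid 363.72898550724636 229.8095652173913
[(array([364.6, 238.4]), 0.85)]
D 0.128 [259.2751 197.5871] dark centroid 260.22755281690144 199.47843309859155
D 0.146 [258.4979 192.9563] dark centroid 259.03238073288776 197.60094491818393
[(array([261.4, 202.2]), 0.77), (array([265.2, 229.1]), 0.56), (array([301.1, 213. ]), 0.24)]
```

The bar is down again: pad at side row 202, against 195 when raised. Second press, following the arc a little further back.

Call:
apply_moves:
  deltas: [0,0,0,9,0,0,0,0,17,0,0,-4,0,23,0,0,-8,0,30,0,0,-12,0,38,0,0,-15,0,46,0,0,-18,0,54,0,0,-20,0,62,0,0,-21,0,70,0,0,-22,0,77,0,0,-22,0,81,0,0,-22,0,82,0]

```text
clock: 32.52
position: [0.4402, 0.0393, 0.0833]
ee_rot: [-0.0, 1.0, 0.029, 0.0]
contact_force: [-7.1, 0.6, 26.7]
width: 0.0002
gripper_force: 13.2
```

Call:
apply_moves:
  deltas: [0,0,0,0,0,0,0,0,0,0,0,0,0,0,0,0,0,0,0,0]

```text
clock: 32.85
position: [0.4402, 0.0393, 0.0837]
ee_rot: [-0.0, 1.0, 0.029, 0.001]
contact_force: [-4.2, 1.6, 19.0]
width: 0.0002
gripper_force: 9.8
```

```bash
python3 c.py; python3 - <<'E'
from h import *
D=get_image("side");S=get_image("scene")
for n in ("disc_small","disc_large","saddle_top"):
    for l,im in (("S",S),("D",D)): print(n,l,[(np.round(r["point"],1),round(r["score"],2)) for r in place_of(n,im)[:3]])
for z in (.09,.098,.106,.114): print(proj(S,(.664,.0515,z)),proj(D,(.664,.0515,z)))
# wood-coloured pixels under the pad in the side and scene views -> disc rims
for l,im in (("S",S),("D",D)):
    p=proj(im,(.664,.0515,.1));x,y=int(p[0]),int(p[1]);h=cv2.cvtColor(im["frame"],cv2.COLOR_RGB2LAB).astype(int)[y-14:y+18,x-24:x+25,2]-128
    print(l,x-24,y-14);print("\n".join("".join("#" if v>18 else "+" if v>10 else "." for v in r) for r in h))
E
```

```text
[0.4402 0.0393 0.0837] 32.85 [-4.1798  1.6024 18.9734]
lift_pad [363.3, 231.8] [261.7, 201.8] 0.95 0.88 [0.6601 0.0566 0.1157]
jack_post [348.9, 215.9] [287.9, 199.9] 0.9 0.61 [0.5933 0.0503 0.1169]
handle_pivot [340.3, 216.7] [300.4, 213.3] 0.62 0.56 [0.5593 0.0477 0.0618]
handle_grip [319.2, 195.2] [341.0, 214.9] 0.75 0.9 [0.4479 0.039  0.0478]
  W [315.7 245. ] 0.76 [0.4466 0.0408]
disc_small S [(array([360. , 232.9]), 0.37)]
disc_small D [(array([262.1, 202.8]), 0.39)]
disc_large S [(array([356.4, 162.5]), 0.8), (array([359.5, 234.7]), 0.63), (array([331.6, 172.8]), 0.55)]
disc_large D [(array([363.3, 256.4]), 0.95), (array([358.6, 294.8]), 0.88), (array([278.5, 256.5]), 0.82)]
saddle_top S []
saddle_top D [(array([259.6, 208.2]), 0.45), (array([260.4, 204.1]), 0.27)]
[361.2786 237.4959] [260.8547 206.9754]
[361.4829 236.2152] [260.5288 205.0413]
[361.6899 234.9174] [260.1995 203.0848]
[361.8996 233.6023] [259.8666 201.1058]
S 337 221
...............................##################
..............................+##################
...............................################
[... 2362 characters left out ...]

#########+......++####++++########++.............
#########.......++###############++..............
#++#####+........++############++++..............
++######+........++++########+++++...............
++######+..........+++++++++++++.................
+#++####+...........++++++++++...................
#++#+##+................+........................
+++###++.........................................
++####++.........................................
+#####++.........................................
+##+##++.........................................
#+####++.........................................
++###+++.........................................
#+#####+.........................................
```

The discs show centred under the raised pad (side-view rim centre 261.7 px against axis 260.5 px). The handle is on its stop at a steady 19 N, so I'm handing in.

```bash
python3 -c "
from rig import *
print(sign_off())"
```

```text
the job is handed in; nothing more can be done
None
```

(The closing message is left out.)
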